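# Tap a timber blank home on its parallels with a rubber-tipped hammer

### The arm

A 7-joint arm with a two-finger parallel gripper is mounted at the origin on the work surface. World frame = base frame: x ahead of the robot, y to its left, z up, the work surface at z = 0. Lengths are in m, angles in rad, forces in N, time in s.
With the tool pointing down it reaches from about 0.35 to 0.9 m from the base axis. Payload 7.2 kg.
Tool frame: the origin (TCP) lies midway between the tips of the shut fingers; the grasp point (between the pads) lies r.pinch_z behind it (r.pinch_z is the distance from the TCP to the grasp point, in m); z points along the fingers, y is the line along which they close (so a half turn about z gives the same grasp; the last joint's range is limited). The gripper opens to 88 mm and grips with 3 to 60 N. Pads are 20 mm wide; open, the fingers measure 115 mm over their backs; the gripper's body (75 mm by 178 mm) begins 61 mm behind the grasp point.
Start: joints at [-1.213, 0.411, -0.013, 1.596, 0.006, 1.134, -0.082], TCP at [0.258, 0.569, 0.223] pointing down, gripper open.
Joint ranges: [-2.95, 2.95], [-0.29, 1.99], [-1.47, 1.44], [0.14, 2.54], [-1.03, 4.17], [0.13, 1.85], [-2.86, 2.86]. Speed limits (rad/s): [2.39, 2.39, 3.01, 3.01, 3.14, 3.14, 3.14].

### API

Orientations are given as a rotation vector (axis times angle).
In Python, from cell import read_state, viewer, job, r gives the robot as it stands.
- The arm moves only by the tool step_arm, never from a script. Its argument "steps" is one flat list of numbers, 5 for each row, row after row: the shift along the tool's x, y, z in m, then the turn about the tool's z in rad, then the closure, from -1 (fully open) to 1 (shut). A call has 1 to 8 rows; each row is the pose to reach, as a shift and turn from the pose commanded when the call began, along the tool's axes at that moment; what a row does not reach only later rows make up. A row lasts 1/8 s, in which the tool goes at most 62.5 mm and 10.7 degrees, less where a joint would pass 70% of its speed; a pose out of reach is approached as far as the arm can. A call with a gripper value outside its range is refused whole. The fingers move at their own pace and stop on an object; the grip force is fixed at half the most. Time passes only in rows, so rows that repeat a pose let the fingers close. It gives the time, the measured TCP pose, the force, the opening and the grip force at its end, in the units of the state.
- read_state(): the state, without advancing time (a new reading comes with each control period).
- viewer.grab_frame(name): name is "side" or "top" or "wrist"; returns a dict with "pixels" (480x640x3 uint8, blue, green, red), "K" (3x3 intrinsics, pixels), "origin" and "attitude" of the camera in the world. Camera axes: x right, y down, z forward; pixel columns grow to the right and rows downward; lengths in m; the calibration is good to about 2 mm. A picture is of the moment at which its call begins. There is no depth.
- job.close_job(): hands the job in; it is judged then, once.
The state is a dict: "time_s": time; "joints": joint angles; "qvel": joint speeds; "effort": joint torques, N m; "tool_pos": TCP position; "tool_rot": TCP orientation; "force": force on the tool from outside, world axes, zero at the start; "wrist_torque": the same for the moment, N m; "finger_gap": finger opening in m; "grasp_force": force on a finger pad.
Only numpy, scipy, OpenCV 4.12 (cv2) and the standard library are available. Lean on these libraries where they do the work, as an engineer would, in place of code of your own. Each camera call takes 0.05 s, during which the arm holds its last target. There are 200 camera calls.

### The job

The timber blank rode up off the two steel parallels when the vise was tightened. Take the hammer that lies on its side, stand it on its black rubber tip on the shelf and let go, then take it again from above and tap the blank down with the rubber tip until it sits fully home on the parallels at both ends. Then stand the hammer back on its rubber tip on the shelf and let go; do not push on the blank or the vise with the gripper, and leave the other things alone.

Things in the scene. Friction and masses are not known exactly. Their poses are not given: they have to be found in the camera images.
- hammer_head (a point): centre of the hammer's head, a square bar 40 x 40 mm, 120 mm long along its own y: orange middle (66 mm), bare steel end at +y (27 mm), round black rubber tip at -y. The handle leaves the middle along the head's own -x. Starts lying on a flat, z axis up, this point 20 mm above the shelf, handle hovering level. Standing on the rubber tip, y points up and this point is 60 mm high.
- hammer_rubber (a point): centre of the flat face of the hammer's black rubber tip (40 mm across, 27 mm long), 60 mm from the head's centre along its own -y; the hammer stands by itself on it. The handle, 18 mm round wood with a 24 mm round black grip, ends 150 mm from the head's centre along its own -x. The hammer weighs about 0.42 kg, centre of mass about 9 mm from the head's centre towards the handle
- vise_seat (a point): fixed point over the middle of the vise, at the height of the blank's top when home on both parallels (110 mm above the shelf). z up, y along the jaws, x across them
- vise: blue vise bolted to the shelf, origin at the centre of its underside, axes as vise_seat. Base 190 mm (x) by 130 mm (y) with a lug at either end in y to 98 mm from the centre; jaws 120 mm long, their tops 75 mm above the shelf; screw with a cross bar reaching 155 mm from the centre towards -x
- block_end_a (a point): middle of the blank's top face, 55 mm from its centre towards the vise's +y. The blank is pale wood, 150 mm long along the vise's y, 44 mm wide, 60 mm high, gripped between the jaws, its upper part clear of them. It starts about 5 to 20 mm too high here, one end usually higher than the other. Home when this point is level with vise_seat
- block_end_b (a point): the same at the other end, 55 mm from the blank's centre towards the vise's -y. Jaw friction holds the blank where it is left: it sinks under about 7 N and rocks under about 5.5 N at either end point, so pressing one end may lift the other; 15 to 20 N at each end in turn brings it home, where it stops dead
- parallel_1: steel parallel lying loose on the vise bed under the blank, 176 mm long, 10 mm thick, 20 mm high, its ends showing 13 mm past the blank's ends; origin at the centre of its underside
- parallel_2: the second parallel, the same, beneath the other edge of the blank
- saucers: bystander: nested stack of three green plastic saucers, 136 mm across, 42 mm high; origin at the centre of its underside
- nozzle: bystander: red spray nozzle lying down, about 100 x 60 x 42 mm; origin at the centre of its underside
- dibber: bystander: wooden dibber with a 100 mm cross handle, lying along its own x axis, 160 mm long, 28 mm high; origin on its underside, 90 mm from the tip

How it is judged:
On the way, in this order (a step that is already met when the one before it is completed fails the run):
1. the hammer stands on its rubber tip on the shelf, let go (angle between hammer_head's own y axis and vertical below 0.12 rad and height (world z) of hammer_head below 0.068 m and contact force between the fingers and hammer below 0.1 N), for 0.2 s.
2. the blank sits home on the parallels at both ends (z of each of block_end_a, block_end_b in the frame of vise_seat below 0.002 m), for 0.1 s.
At the end, for the whole second after the job is handed in: both ends of the blank's top are within 2 mm of the home height, and the hammer stands still on its rubber tip on the shelf (upright within 0.12 rad, head centre under 68 mm high), let go and clear of the vise (all of step 1 and all of step 2 and contact force between hammer and vise below 0.1 N and linear speed of hammer below 0.02 m/s and angular speed of hammer below 0.1 rad/s); the robot touches nothing.
It fails at once if the gripper or arm pushes on the blank or the vise (over 2 N) (contact force between any of the fingers, the arm and block above 2 N or contact force between any of the fingers, the arm and vise above 2 N).
It fails at once if the hammer presses on the blank other than with its rubber tip down (head over 0.35 rad from upright) (contact force between hammer and block above 1 N and angle between hammer_head's own y axis and vertical above 0.35 rad).
It fails at once if a parallel is knocked more than 15 mm out of place (distance of any of parallel_1, parallel_2 from where it was at the start of the episode above 0.015 m).
It fails at once if the saucers, the nozzle or the dibber are moved more than 20 mm (distance of any of saucers, nozzle, dibber from where it was at the start of the episode above 0.02 m).
It also fails if it takes over 70 s, if anything falls off the work surface, if the arm or the gripper's body presses on something with over 40 N, if the wrist force passes 120 N, or if a joint passes its speed limit or range.

## Working session

There is one attempt and no reset: what is moved stays moved. The work goes in short steps, Python scripts to look and compute and a tool call to move; the robot and the scene stay as the last step left them, time stands still between calls to the robot, and variables do not carry over. Pictures are saved under pics/ and viewed, at most 10 in all, crops included, and the job is handed in when it is done.

Besides the shell and the picture viewer there is one more tool, called in YAML: its name, and indented under it one key for each argument. step_arm: Moves the arm, as the interface text tells. Its arguments: {"type":"object","properties":{"steps":{"type":"array","items":{"type":"number"}}},"required":["steps"]}

```bash
mkdir -p pics; ls; python3 - <<'E'
from cell import read_state, viewer, job, r
import cv2,numpy as np
s=read_state(); print({k:np.round(v,3) for k,v in s.items()}, r.pinch_z)
for n in ("side","top"):
    f=viewer.grab_frame(n); cv2.imwrite(f"pics/{n}0.png",f["pixels"]); print(n,f["K"],f["origin"],f["attitude"])
E
```

```text
pics
{'time_s': np.float64(0.0), 'joints': array([-1.213,  0.412, -0.013,  1.597,  0.006,  1.134, -0.082]), 'qvel': array([ 0.001,  0.001,  0.002,  0.   , -0.001, -0.   , -0.   ]), 'effort': array([ 1.0000e-03, -5.8793e+01,  6.4200e-01, -2.9108e+01, -5.4000e-02,
        1.8000e-02,  0.0000e+00]), 'tool_pos': array([0.258, 0.569, 0.222]), 'tool_rot': array([-6.64e-01, -3.07e+00,  2.00e-03]), 'force': array([0.326, 0.536, 0.163]), 'wrist_torque': array([ 0.022, -0.044,  0.018]), 'grasp_force': np.float64(0.0), 'finger_gap': np.float64(0.088)} 0.0187
side [[442.33503331   0.         322.88100958]
 [  0.         442.33503331 237.49895032]
 [  0.           0.           1.        ]] [ 0.16014964 -0.64349439  0.69732302] [-2.15936422  0.70900888 -0.31208482]
top [[477.56520743   0.         314.01696267]
 [  0.         477.56520743 241.15076163]
 [  0.           0.           1.        ]] [ 0.52046722 -0.04683503  1.15393885] [-2.19920752  2.19948023 -0.07712525]
```

View pics/top0.png

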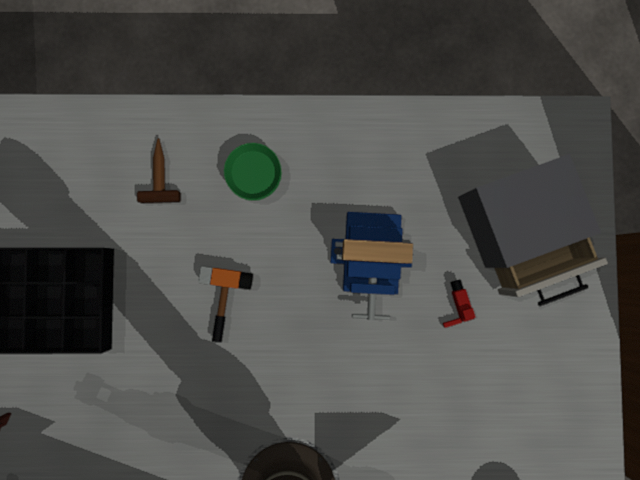

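View pics/side0.png

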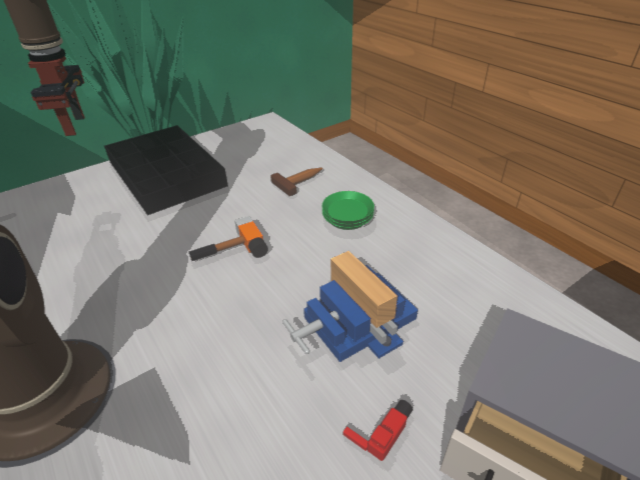

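```bash
python3 - <<'E'
import cv2,numpy as np
t=cv2.imread("pics/top0.png")
a=cv2.resize(t[250:350,180:280],(400,400),interpolation=cv2.INTER_CUBIC)
b=cv2.resize(t[225:325,320:420],(400,400),interpolation=cv2.INTER_CUBIC)
cv2.imwrite("pics/c1.png",cv2.convertScaleAbs(np.hstack([a,b]),alpha=1.4))
E
cat > h.py <<'E'
from cell import read_state, viewer, job, r
import cv2,numpy as np
from scipy.spatial.transform import Rotation as R
def ray(f,uv,z):
    d=R.from_rotvec(f["attitude"]).apply(np.linalg.inv(f["K"])@[uv[0],uv[1],1.]); o=np.array(f["origin"])
    return o+d*(z-o[2])/d[2]
def proj(f,p):
    c=R.from_rotvec(f["attitude"]).inv().apply(np.array(p)-f["origin"]); q=f["K"]@c; return q[:2]/q[2]
def tool(dw):  # world shift -> tool axes
    return np.round(R.from_rotvec(read_state()["tool_rot"]).inv().apply(dw),4)
E
```

```text
(no output)
```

View pics/c1.png

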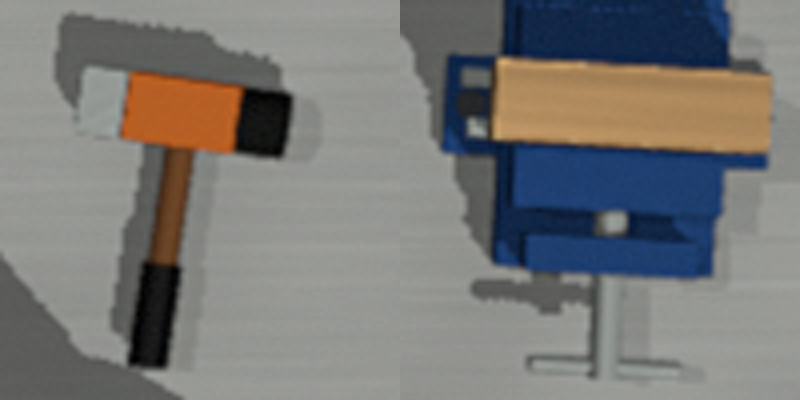

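```bash
python3 - <<'E'
from h import *
f=viewer.grab_frame("top"); s=read_state()
P=lambda c,o,z: ray(f,(np.array(c)+.5)/4-.5+np.array(o),z)
H=[180,250];V=[320,225]
st=[P(c,H,.04) for c in((84,66),(78,134))]; ru=[P(c,H,.04) for c in((293,93),(285,157))]
org=[P(c,H,.04) for c in((126,72),(120,138),(244,87),(237,153))]
S=np.mean(st,0);U=np.mean(ru,0);print("steel",S,"rub",U,"len",np.linalg.norm(S-U))
print("orange ctr",np.mean(org,0)); he=P((148,367),H,.02);print("handle end",he, he-(S+U)/2)
d=(org[0]+org[1]-org[2]-org[3]);print("head y yaw from +Y deg",np.degrees(np.arctan2(-d[0],d[1])))
b=[P(c,V,.12) for c in((96,58),(92,138),(371,74),(371,152))]
A=(b[0]+b[1])/2;B=(b[2]+b[3])/2;print("blank",A,B,(A+B)/2,np.linalg.norm(A-B),"yaw",np.degrees(np.arctan2(-(A-B)[0],(A-B)[1])))
T=R.from_rotvec(s["tool_rot"]).as_matrix();print(np.round(T,3),s["tool_pos"],s["joints"][6])
E
```

```text
steel [0.50562978 0.20279695 0.04      ] rub [0.49106936 0.08227388 0.04      ] len 0.12139941118328015
orange ctr [0.49835283 0.14443207 0.04      ]
handle end [0.34921514 0.16612022 0.02      ] [-0.14913443  0.0235848  -0.02      ]
head y yaw from +Y deg -7.307694668515891
blank [ 0.56165358 -0.12406844  0.12      ] [ 0.55350765 -0.27456924  0.12      ] [ 0.55758062 -0.19931884  0.12      ] 0.1507210876225655 yaw -3.0981384292296568
[[-0.911  0.413 -0.   ]
 [ 0.413  0.911 -0.001]
 [-0.    -0.001 -1.   ]] [0.258014   0.56884987 0.22200883] -0.08220208501680919
```

step_arm:
  steps: [-0.381,-0.243,0.1,1.285,-1,-0.381,-0.243,0.1,1.285,-1,-0.381,-0.243,0.1,1.285,-1,-0.381,-0.243,0.1,1.285,-1,-0.381,-0.243,0.1,1.285,-1,-0.381,-0.243,0.1,1.285,-1,-0.381,-0.243,0.1,1.285,-1,-0.381,-0.243,0.1,1.285,-1]

```text
time_s: 1.15
tool_pos: [0.5061, 0.1864, 0.122]
tool_rot: [2.377, 2.052, -0.002]
force: [-0.7, 1.3, 1.5]
finger_gap: 0.0879
grasp_force: 0.0
```

```bash
python3 - <<'E'
from h import *
f=viewer.grab_frame("wrist"); cv2.imwrite("pics/w1.png",cv2.convertScaleAbs(f["pixels"],alpha=1.4))
s=read_state();T=R.from_rotvec(s["tool_rot"]).as_matrix();print(np.round(T,3),s["tool_pos"],s["joints"])
h=np.array([.4985,.1435]);yh=np.array([.13,.99]);xh=np.array([.99,-.13])
for n,p in dict(steelend=h+.06*yh,grasp=h+.047*yh,ctr=h).items(): print(n,proj(f,[*p,.04]))
E
```

```text
[[ 0.146  0.989  0.   ]
 [ 0.989 -0.146 -0.003]
 [-0.003  0.001 -1.   ]] [0.50700837 0.18455    0.12167949] [-0.73355965  0.39329939  0.3735727   1.93189128 -0.18338911  0.8503129
 -0.41097298]
steelend [318.46431718 221.91620422]
grasp [318.79801463 240.36452141]
ctr [319.93741785 303.35592944]
```

View pics/w1.png

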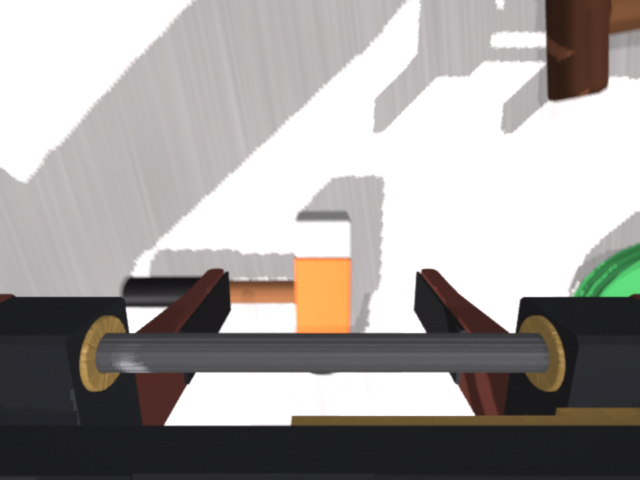

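step_arm:
  steps: [0.0,0.0,0.03,0,-1,0.0,0.0,0.06,0,-1,0.0,0.0,0.06,0,-1,0,0,0.06,0,-1]

```text
time_s: 1.7
tool_pos: [0.5051, 0.1911, 0.0635]
tool_rot: [2.371, 2.061, 0.001]
force: [-0.3, -0.2, 0.3]
finger_gap: 0.0878
grasp_force: 0.0
```

step_arm:
  steps: [0,0.002,0.03,0,-1,0,0.002,0.057,0,-1,0,0.002,0.057,0,-1,0,0.002,0.057,0,0.12,0,0.002,0.057,0,0.12,0,0.002,0.057,0,0.12,0,0.002,0.057,0,0.12,0,0.002,0.057,0,0.12]

```text
time_s: 2.7
tool_pos: [0.5067, 0.1903, 0.0058]
tool_rot: [-2.371, -2.061, -0.0]
force: [-2.0, 0.5, 0.4]
finger_gap: 0.0413
grasp_force: 0.8
```

step_arm:
  steps: [0,0,0,0,0.12,0,0,0,0,0.12,0,0,0,0,0.16,0,0,0,0,0.16]

```text
time_s: 3.2
tool_pos: [0.5065, 0.1903, 0.0057]
tool_rot: [-2.371, -2.06, 0.0]
force: [-3.0, 0.4, 5.0]
finger_gap: 0.04
grasp_force: 29.9
```

step_arm:
  steps: [0,0,-0.04,0,0.3,0,0,-0.1,0,0.3,0,0,-0.1,0,0.3,0,0,-0.1,0,0.3]

```text
time_s: 3.7
tool_pos: [0.5061, 0.1901, 0.1046]
tool_rot: [-2.371, -2.061, 0.001]
force: [-0.7, 1.6, -4.3]
finger_gap: 0.0394
grasp_force: 30.0
```

```bash
python3 - <<'E'
from h import *
f=viewer.grab_frame("side"); u,v=map(int,proj(f,[.505,.17,.09]));print(u,v)
cv2.imwrite("pics/s1.png",cv2.convertScaleAbs(cv2.resize(f["pixels"][v-75:v+75,u-100:u+100],(600,450),interpolation=cv2.INTER_CUBIC),alpha=1.5))
s=read_state();print(s["force"],s["wrist_torque"],s["grasp_force"],s["finger_gap"])
E
```

```text
245 208
[-1.20580095 -0.22612068 -4.1217597 ] [ 0.1248611   0.0184529  -0.03837888] 29.997907876968384 0.039917057772131864
```

View pics/s1.png

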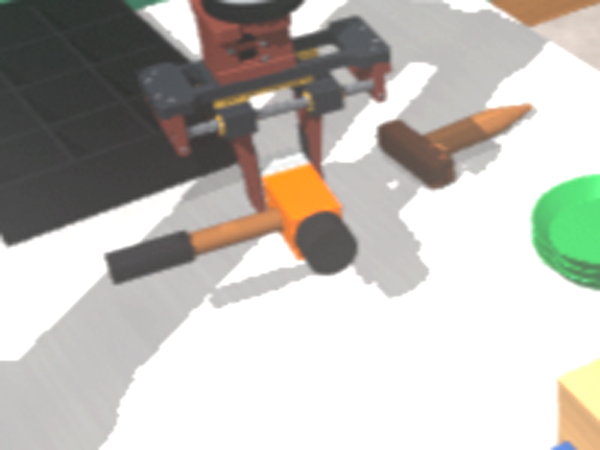

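step_arm:
  steps: [0,0,0,0,0.14,0,0,0,0,0.14]

```text
time_s: 4.0
tool_pos: [0.5062, 0.1899, 0.1045]
tool_rot: [-2.371, -2.06, 0.003]
force: [-0.1, -0.5, -3.7]
finger_gap: 0.04
grasp_force: 30.0
```

```bash
python3 - <<'E'
from h import *
s=read_state();print(s["force"],s["wrist_torque"],s["grasp_force"],s["finger_gap"],s["time_s"])
E
```

```text
[-0.1376471  -0.47681789 -3.67243041] [ 0.12106312 -0.00636524 -0.0009625 ] 29.9979168176651 0.04004863028305288 4.0
```

step_arm:
  steps: [0,0,0,0,0.115]

```text
time_s: 4.12
tool_pos: [0.5066, 0.19, 0.1051]
tool_rot: [-2.371, -2.06, 0.001]
force: [0.7, 0.0, -3.8]
finger_gap: 0.0398
grasp_force: 30.0
```

step_arm:
  steps: [0,0,0,0,0.105]

```text
time_s: 4.25
tool_pos: [0.5067, 0.1902, 0.1055]
tool_rot: [-2.371, -2.061, 0.0]
force: [0.4, -1.6, -4.1]
finger_gap: 0.0397
grasp_force: 25.1
```

step_arm:
  steps: [0,0,0,0,0.102,0,0,0,0,0.102]

```text
time_s: 4.5
tool_pos: [0.5068, 0.1903, 0.1057]
tool_rot: [-2.371, -2.061, -0.0]
force: [0.4, -0.6, -3.8]
finger_gap: 0.0401
grasp_force: 20.4
```

```bash
python3 - <<'E'
from h import *
s=read_state();print(s["force"],s["wrist_torque"],s["grasp_force"],s["finger_gap"],s["time_s"])
E
```

```text
[ 0.36884266 -0.6268302  -3.75879172] [ 0.09968427  0.05043602 -0.02533286] 20.38640946149826 0.0400785281585687 4.5
```

step_arm:
  steps: [0,0,0,0,0.1,0,0,0,0,0.098,0,0,0,0,0.096]

```text
time_s: 4.88
tool_pos: [0.5068, 0.1902, 0.1057]
tool_rot: [2.371, 2.061, 0.0]
force: [0.6, -0.2, -3.8]
finger_gap: 0.0399
grasp_force: 10.9
```

```bash
python3 - <<'E'
from h import *
s=read_state();print(s["force"],s["wrist_torque"],s["grasp_force"],s["finger_gap"],s["time_s"])
E
```

```text
[ 0.63144506 -0.17271312 -3.80778305] [ 0.09701686 -0.01817925  0.00783741] 10.947777181863785 0.03990468377128828 4.875
```

step_arm:
  steps: [0,0,0,0,0.0945,0,0,0,0,0.0935,0,0,0,0,0.0935]

```text
time_s: 5.25
tool_pos: [0.5067, 0.1905, 0.1056]
tool_rot: [-2.371, -2.061, -0.0]
force: [-0.4, -0.1, -2.7]
finger_gap: 0.0397
grasp_force: 6.8
```

```bash
python3 - <<'E'
from h import *
f=viewer.grab_frame("side"); u,v=map(int,proj(f,[.505,.17,.09]))
cv2.imwrite("pics/s2.png",cv2.convertScaleAbs(cv2.resize(f["pixels"][v-75:v+75,u-100:u+100],(600,450),interpolation=cv2.INTER_CUBIC),alpha=1.5))
s=read_state();print(s["force"],s["wrist_torque"],s["grasp_force"],s["finger_gap"],s["time_s"])
E
```

```text
[ 0.56377323 -1.0836603  -3.57396561] [-0.16155183  0.04114195  0.00592685] 6.827562172547914 0.03994386396005682 5.3
```

View pics/s2.png

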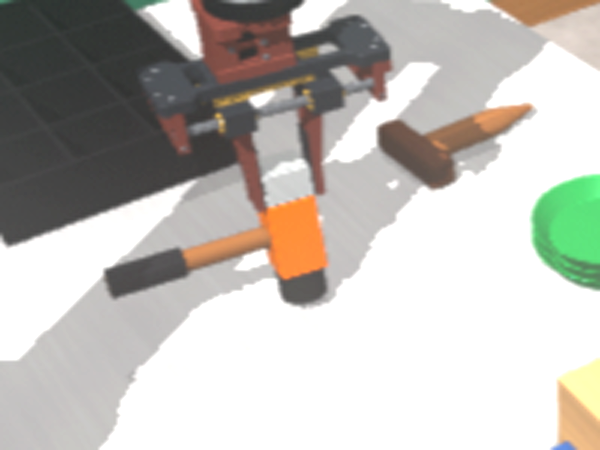

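step_arm:
  steps: [0,0,0,0,0.0935,0,0,0,0,0.0935,0,0,0,0,0.095,0,0,0.005,0,0.096,0,0,0.01,0,0.096,0,0,0.013,0,0.096]

```text
time_s: 6.05
tool_pos: [0.5078, 0.1904, 0.0941]
tool_rot: [2.372, 2.06, 0.003]
force: [-5.3, -3.7, 23.0]
finger_gap: 0.0403
grasp_force: 16.0
```

```bash
python3 - <<'E'
from h import *
f=viewer.grab_frame("side"); u,v=map(int,proj(f,[.505,.18,.06]))
a=cv2.resize(f["pixels"][v-50:v+50,u-65:u+65],(520,400),interpolation=cv2.INTER_CUBIC)
cv2.imwrite("pics/s3.png",cv2.convertScaleAbs(a,alpha=1.4))
s=read_state();print(s["force"],s["wrist_torque"],s["grasp_force"],s["finger_gap"],s["time_s"])
E
```

```text
[-3.31226868 -1.41684848 14.09037938] [-0.38398675  1.06132988  0.07928796] 14.363732635974884 0.040121726214082803 6.1
```

View pics/s3.png

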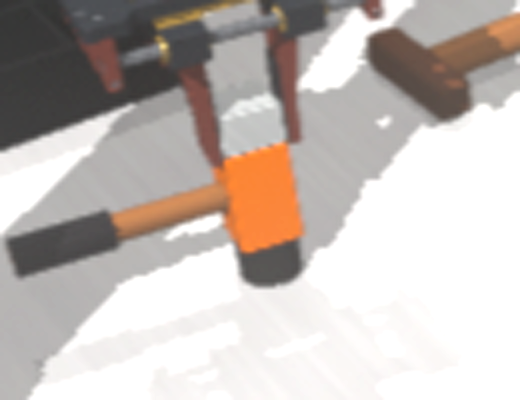

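step_arm:
  steps: [0,0,-0.001,0,0.093,0,0,-0.001,0,0.09,0,0,-0.001,0,0.085,0,0,-0.001,0,0.05,0,0,-0.001,0,-0.3,0,0,-0.001,0,-1,0,0,-0.001,0,-1,0,0,-0.001,0,-1]

```text
time_s: 7.1
tool_pos: [0.5068, 0.1903, 0.0936]
tool_rot: [-2.371, -2.061, -0.0]
force: [0.8, -0.4, 0.5]
finger_gap: 0.0784
grasp_force: 0.0
```

```bash
python3 - <<'E'
from h import *
f=viewer.grab_frame("side"); u,v=map(int,proj(f,[.505,.18,.06]))
a=cv2.resize(f["pixels"][v-50:v+50,u-50:u+50],(400,400),interpolation=cv2.INTER_CUBIC)
f=viewer.grab_frame("wrist"); b=cv2.resize(f["pixels"],(400,300),interpolation=cv2.INTER_AREA); b=cv2.copyMakeBorder(b,0,100,0,0,0)
cv2.imwrite("pics/s4.png",cv2.convertScaleAbs(np.hstack([a,b]),alpha=1.3))
s=read_state();print(s["force"],s["tool_pos"],s["grasp_force"],s["finger_gap"],s["time_s"])
E
```

```text
[-0.54562707 -0.06496139 -0.467354  ] [0.50679542 0.19027737 0.09367993] 0.0 0.08561080363244192 7.2
```

View pics/s4.png

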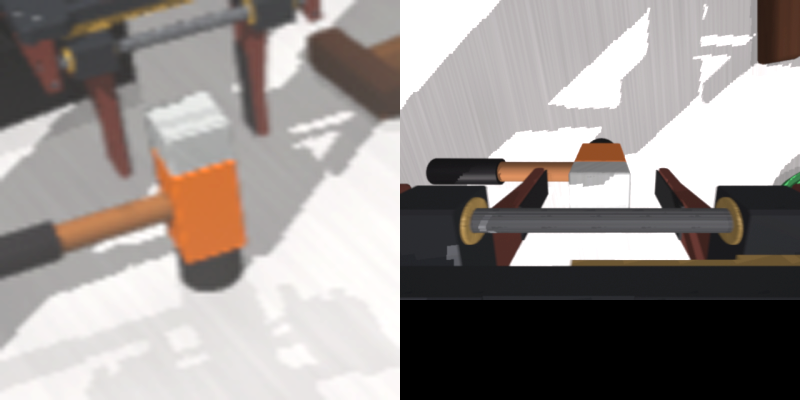

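```bash
python3 - <<'E'
from h import *
f=viewer.grab_frame("side"); u,v=map(int,proj(f,[.505,.18,.06]))
c=[ray(f,(np.array(p)+.5)/4-.5+[u-50,v-50],.12) for p in((148,112),(210,93),(230,125),(165,145))]
print(np.round(c,4),np.mean(c,0))
g=viewer.grab_frame("top"); u2,v2=map(int,proj(g,[.505,.19,.12]))
w=viewer.grab_frame("wrist")
cv2.imwrite("pics/c2.png",cv2.convertScaleAbs(np.hstack([cv2.resize(g["pixels"][v2-40:v2+40,u2-40:u2+40],(400,400),interpolation=cv2.INTER_CUBIC),cv2.resize(w["pixels"][200:360,240:400],(400,400))]),alpha=1.3));print(u2,v2)
E
```

```text
[[0.4888 0.2039 0.12  ]
 [0.528  0.1998 0.12  ]
 [0.521  0.162  0.12  ]
 [0.481  0.1666 0.12  ]] [0.50470351 0.18309773 0.12      ]
197 275
```

```bash
python3 - <<'E'
from h import *
w=viewer.grab_frame("wrist");print(w["origin"])
for yc in(.183,.19,.1945):
  for s in((-1,1),(1,1)):
    p=np.array([.505,yc])+.02*s[0]*np.array([.99,-.13])+.02*s[1]*np.array([.13,.99])
    print(yc,s,proj(w,[*p,.12]),proj(w,[*p,.093]),proj(w,[*p,.027]))
E
```

```text
[0.5159989 0.2548851 0.2557138]
0.183 (-1, 1) [268.75997708 285.72433133] [276.916489   264.60139326] [289.19018537 232.81617295]
0.183 (1, 1) [369.56773216 284.90946095] [362.24956043 263.90133901] [351.23981459 232.29589279]
0.19 (-1, 1) [265.65580203 269.10083026] [274.37450774 250.34456518] [287.4351323  222.24767278]
0.19 (1, 1) [367.64799443 268.26667789] [360.55476044 249.63052662] [349.9314915  221.71986597]
0.1945 (-1, 1) [263.6214115  258.20624717] [272.71352617 241.02886759] [286.29346301 215.37281965]
0.1945 (1, 1) [366.38983727 257.35933553] [359.44733524 240.30561665] [349.08041833 214.8400877 ]
```

View pics/c2.png

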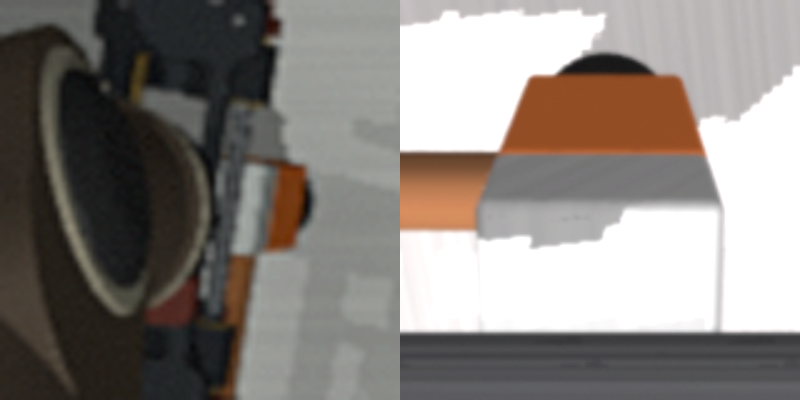

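step_arm:
  steps: [-0.006,0,0,0,-1,-0.006,0,0.006,0,-1,-0.006,0,0.012,0,-1,-0.006,0,0.012,0,-1,-0.006,0,0.012,0,-1]

```text
time_s: 8.02
tool_pos: [0.5059, 0.1843, 0.0815]
tool_rot: [-2.371, -2.061, 0.0]
force: [-0.1, -0.5, 1.1]
finger_gap: 0.0878
grasp_force: 0.0
```

step_arm:
  steps: [0,0,0,0,-0.2,0,0,0,0,0.0,0,0,0,0,0.06,0,0,0,0,0.1,0,0,0,0,0.2,0,0,0,0,1,0,0,0,0,1]

```text
time_s: 8.9
tool_pos: [0.5059, 0.1843, 0.0816]
tool_rot: [-2.371, -2.061, -0.0]
force: [0.3, 1.1, -0.2]
finger_gap: 0.0402
grasp_force: 30.0
```

step_arm:
  steps: [0,0,-0.05,0,1,0,0,-0.11,0,1,0,0,-0.16,0,1,-0.05,0.016,-0.17,0,1,-0.1,0.032,-0.17,0,1,-0.15,0.048,-0.17,0,1,-0.2,0.064,-0.17,0,1,-0.25,0.08,-0.17,0,1]

```text
time_s: 9.9
tool_pos: [0.5498, -0.0759, 0.2511]
tool_rot: [-2.37, -2.06, 0.001]
force: [0.6, 0.4, -4.2]
finger_gap: 0.0401
grasp_force: 30.0
```

step_arm:
  steps: [-0.04,0.012,0,0,1,-0.068,0.02,0,0,1,-0.068,0.02,0,0,1,-0.068,0.02,0,0,1]

```text
time_s: 10.4
tool_pos: [0.5602, -0.1437, 0.2509]
tool_rot: [-2.37, -2.06, 0.001]
force: [-0.3, 1.2, -3.6]
finger_gap: 0.0396
grasp_force: 30.0
```

step_arm:
  steps: [0,0,0.02,0,1,0,0,0.036,0,1,0,0,0.039,0,1,0,0,0.042,0,1,0,0,0.045,0,1,0,0,0.048,0,1,0,0,0.048,0,1]

```text
time_s: 11.28
tool_pos: [0.5605, -0.1445, 0.2036]
tool_rot: [-2.371, -2.061, 0.0]
force: [-0.1, -0.7, -3.7]
finger_gap: 0.0402
grasp_force: 30.0
```

No contact yet at +12 mm over home; continue down.

step_arm:
  steps: [0,0,0.003,0,1,0,0,0.006,0,1,0,0,0.006,0,1]

```text
time_s: 11.65
tool_pos: [0.5608, -0.1446, 0.1979]
tool_rot: [2.371, 2.06, 0.001]
force: [0.1, 1.2, 0.3]
finger_gap: 0.0402
grasp_force: 30.0
```

step_arm:
  steps: [0,0,0.002,0,1,0,0,0.003,0,1,0,0,0.003,0,1]

```text
time_s: 12.02
tool_pos: [0.5608, -0.1446, 0.1947]
tool_rot: [2.371, 2.06, 0.001]
force: [0.1, 1.6, 2.0]
finger_gap: 0.0398
grasp_force: 30.0
```

step_arm:
  steps: [0,0,0.002,0,1,0,0,0.003,0,1,0,0,0.004,0,1,0,0,0.004,0,1]

```text
time_s: 12.52
tool_pos: [0.5609, -0.1449, 0.1918]
tool_rot: [2.371, 2.06, 0.001]
force: [-2.9, 1.8, 12.0]
finger_gap: 0.0398
grasp_force: 30.0
```

step_arm:
  steps: [0,0,-0.02,0,1,0,0,-0.05,0,1,-0.05,0.004,-0.05,0,1,-0.1,0.009,-0.05,0,1,-0.11,0.009,-0.05,0,1,-0.11,0.009,-0.04,0,1,-0.11,0.009,-0.03,0,1,-0.11,0.009,-0.027,0,1]

```text
time_s: 13.52
tool_pos: [0.554, -0.2527, 0.2161]
tool_rot: [-2.367, -2.062, 0.001]
force: [-0.3, 0.4, -4.6]
finger_gap: 0.0403
grasp_force: 30.0
```

step_arm:
  steps: [0,0,0.003,0,1,0,0,0.006,0,1,0,0,0.009,0,1,0,0,0.012,0,1,0,0,0.015,0,1,0,0,0.015,0,1]

```text
time_s: 14.28
tool_pos: [0.554, -0.2547, 0.2023]
tool_rot: [-2.371, -2.06, 0.0]
force: [-0.1, 0.5, -4.0]
finger_gap: 0.04
grasp_force: 30.0
```

step_arm:
  steps: [0,0,0.003,0,1,0,0,0.006,0,1,0,0,0.008,0,1,0,0,0.008,0,1]

```text
time_s: 14.78
tool_pos: [0.554, -0.2547, 0.1944]
tool_rot: [-2.371, -2.06, 0.0]
force: [0.6, 0.1, -3.7]
finger_gap: 0.0401
grasp_force: 30.0
```

step_arm:
  steps: [0,0,0.002,0,1,0,0,0.003,0,1,0,0,0.004,0,1,0,0,0.004,0,1]

```text
time_s: 15.28
tool_pos: [0.5543, -0.2551, 0.1917]
tool_rot: [2.371, 2.06, 0.001]
force: [-2.6, -0.2, 5.9]
finger_gap: 0.0398
grasp_force: 30.0
```

step_arm:
  steps: [0,0,0.001,0,1,0,0,0.002,0,1,0,0,0.002,0,1,0,0,0.002,0,1]

```text
time_s: 15.78
tool_pos: [0.5545, -0.2553, 0.1916]
tool_rot: [2.37, 2.059, 0.003]
force: [-6.1, 2.0, 19.2]
finger_gap: 0.0397
grasp_force: 30.0
```

step_arm:
  steps: [0,0,-0.02,0,1,0,0,-0.03,0,1,0.05,-0.004,-0.03,0,1,0.1,-0.009,-0.03,0,1,0.11,-0.009,-0.03,0,1,0.11,-0.009,-0.02,0,1,0.11,-0.009,-0.012,0,1,0.11,-0.009,-0.008,0,1]

```text
time_s: 16.77
tool_pos: [0.5598, -0.1461, 0.1956]
tool_rot: [-2.373, -2.057, 0.002]
force: [0.2, -0.3, -4.7]
finger_gap: 0.0401
grasp_force: 30.0
```

step_arm:
  steps: [0,0,0.003,0,1,0,0,0.005,0,1,0,0,0.007,0,1,0,0,0.007,0,1]

```text
time_s: 17.27
tool_pos: [0.5607, -0.1451, 0.1916]
tool_rot: [2.372, 2.06, 0.002]
force: [-4.4, 1.0, 11.6]
finger_gap: 0.0398
grasp_force: 30.0
```

step_arm:
  steps: [0,0,0.001,0,1,0,0,0.0015,0,1,0,0,0.0015,0,1,0,0,-0.03,0,1,0,0,-0.06,0,1,0.05,-0.016,-0.06,0,1,0.1,-0.032,-0.06,0,1,0.15,-0.048,-0.06,0,1]

```text
time_s: 18.27
tool_pos: [0.5337, 0.012, 0.25]
tool_rot: [2.372, 2.06, 0.002]
force: [0.6, 0.7, -3.8]
finger_gap: 0.0399
grasp_force: 30.0
```

step_arm:
  steps: [0.05,-0.016,0,0,1,0.1,-0.032,0,0,1,0.15,-0.048,0,0,1,0.165,-0.052,0.03,0,1,0.165,-0.052,0.08,0,1,0.165,-0.052,0.13,0,1,0.165,-0.052,0.15,0,1,0.165,-0.052,0.15,0,1]

```text
time_s: 19.27
tool_pos: [0.5047, 0.1808, 0.0984]
tool_rot: [-2.371, -2.06, 0.005]
force: [-0.1, -0.2, -3.5]
finger_gap: 0.0398
grasp_force: 30.0
```

```bash
python3 - <<'E'
from h import *
f=viewer.grab_frame("side"); s=read_state()
print(s["tool_pos"],s["force"])
b=np.array([.5576,-.1993]);yv=np.array([.054,.998]);xv=np.array([.998,-.054])
img=cv2.resize(f["pixels"][230:370,280:440],(800,700),interpolation=cv2.INTER_CUBIC)
for z,c in((.110,(0,0,255)),(.115,(0,255,0))):
    q=[((proj(f,[*(b+.022*i*xv+.075*j*yv),z])-[280,230]+.5)*5).astype(int) for i,j in((-1,-1),(-1,1),(1,1),(1,-1))]
    cv2.polylines(img,[np.array(q)],True,c,1)
cv2.imwrite("pics/end.png",cv2.resize(img,(640,560)))
E
```

```text
[0.50567356 0.18112591 0.09971106] [ 0.31626539  0.25182924 -3.32118637]
```

View pics/end.png

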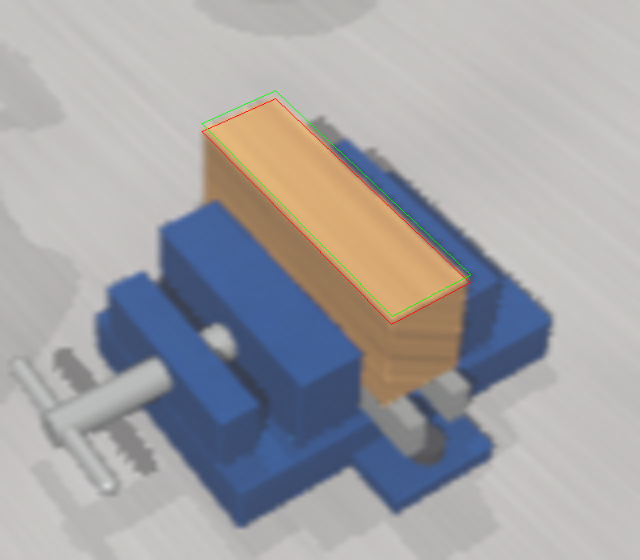

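step_arm:
  steps: [0,0,0.008,0,1,0,0,0.014,0,1,0,0,0.016,0,1,0,0,0.017,0,1,0,0,0.0175,0,1,0,0,0.0175,0,1]

```text
time_s: 20.08
tool_pos: [0.5056, 0.1814, 0.0822]
tool_rot: [2.371, 2.061, 0.0]
force: [0.1, -0.3, -4.0]
finger_gap: 0.04
grasp_force: 30.0
```

step_arm:
  steps: [0,0,0.0005,0,1,0,0,0.001,0,0.3,0,0,0.001,0,0.096,0,0,0.001,0,0.092,0,0,0.001,0,0.085,0,0,0.001,0,0.05,0,0,0.001,0,-0.3,0,0,0.001,0,-1]

```text
time_s: 21.08
tool_pos: [0.5056, 0.1814, 0.0811]
tool_rot: [2.371, 2.061, 0.0]
force: [-0.6, 0.6, 0.1]
finger_gap: 0.0583
grasp_force: 0.0
```

step_arm:
  steps: [0,0,0,0,-1,0,0,0,0,-1,0,0,0,0,-1,0,0,-0.03,0,-1,0,0,-0.08,0,-1,0,0,-0.12,0,-1,0,0,-0.12,0,-1,0,0,-0.12,0,-1]

```text
time_s: 22.08
tool_pos: [0.505, 0.1813, 0.2006]
tool_rot: [-2.371, -2.061, 0.001]
force: [-0.3, 0.6, -1.2]
finger_gap: 0.0874
grasp_force: 0.0
```

```bash
python3 - <<'E'
from h import *
f=viewer.grab_frame("side"); s=read_state(); print(s["tool_pos"],s["force"],s["finger_gap"],s["time_s"],np.abs(s["qvel"]).max())
g=f["pixels"].astype(int)[150:290,180:330]; B,G,Rr=g[...,0],g[...,1],g[...,2]
m=(Rr>150)&(B<60)&(G<140)&(G>50); y,x=np.nonzero(m); print("orange px",x.mean()+180,y.mean()+150,x.min()+180,x.max()+180,y.min()+150,y.max()+150)
c=np.array([.5055,.1815])
print("pred",proj(f,[*c,.06]),"orange bottom/top",proj(f,[*(c+[.0,-.02]),.027]),proj(f,[*(c+[-.02,-.02]),.093]))
E
```

```text
[0.50475717 0.18117757 0.20004021] [0.68742345 0.28637471 0.1955213 ] 0.08754994678368526 22.125 0.011623462309541092
orange px 245.0644257703081 218.8095238095238 234 254 207 231
pred [244.65500388 215.95536285] orange bottom/top [250.25013435 230.60691693] [239.272228   211.70807438]
```

Orange patch matches a standing hammer; it is released and the blank is home. Handing in.

```bash
python3 -c "
from cell import job
print(job.close_job())"
```

```text
the job is handed in; nothing more can be done
None
```

I handed the job in at about 22 s: the blank is home on both parallels and the hammer is standing on its rubber tip on the shelf, released, by my measurements; the judge gave no verdict.

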